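# Index a plaster casting to its next face

## Task

The hexagonal plaster casting stands on an indexing turntable that is locked by a spring plunger at the end of its arm. Press the plunger down to free its pin, turn the table anticlockwise (seen from above) to the very next hole and no further, and let the plunger spring fully back up so that the pin locks in that hole. Only push with the fingertips: the casting rides round with the table without being lifted or shifted on it, and the things standing around it on the bench stay where they are.

Things in the scene. Friction and masses are not known exactly. Their poses are not given: they have to be found in the camera images.
- turntable (a joint): Angle of the turntable (rad) about its vertical axis: 0 at the start, locked in its first hole; grows anticlockwise seen from above; the holes are 60 degrees apart, so the next one is at +1.047. The locked pin leaves about 0.015 rad of play either way. Unlocked, the table turns stiffly (about 2 N at the plunger's radius) and stays where it is left.
- plunger (a joint): How far the spring plunger is pressed (m): 0 fully up (pin through its hole), 0.012 fully down. It takes 4 N to start, 9 N fully down. The pin is clear of the hole from 0.008 on. Let go between holes, it rides on the underside of the fixed plate (value 0.008) and snaps up by itself when it comes under a hole.
- plunger_top (a point): Centre of the flat top of the plunger's black round cap, 32 mm in diameter, 7 mm thick; 92 mm above the bench when up, 135 mm from the turntable's axis. It turns with the table. The pin hangs on a foot below the fixed plate and points up into a hole 100 mm from the axis, seen between the bars of the fork.
- boss_mid (a point): Centre of the round grey boss under the cap, 42 mm in diameter, 48 to 72 mm above the bench (centre at 60 mm), 135 mm from the turntable's axis. It is the end of the forked arm (34 mm wide, bars 56 to 65 mm above the bench) that is fixed to the turntable: pushing the boss sideways turns the table.
- table_top (a point): Centre of the turntable's round rubber-covered top (158 mm in diameter, 66.5 mm above the bench), on the vertical axis that it turns about. Its x axis points from the cap to the turntable's centre and turns with the table.
- index_base: The fixed part: round cast foot, 160 mm in diameter, on the bench, and under the turntable a steel index plate, 228 mm in diameter, 45 to 53 mm above the bench, with six round 11 mm holes 100 mm from the axis. Origin on the bench, on the turning axis; the starting hole lies towards its -x.
- casting_mid (a point): Centre (half-way up) of the loose white hexagonal plaster casting on the middle of the turntable: 70 mm across flats, 42 mm high, about 0.2 kg, its top about 109 mm above the bench; a flat faces the plunger (its x axis is square to that flat).
- glass_bottle: Bystander: clear ribbed glass bottle, 67 mm in diameter, 127 mm high, standing loose on the bench; origin at the centre of its underside.
- glue_bottle: Bystander: black glue bottle with a pointed nozzle, 42 mm in diameter, 128 mm high, loose; origin at the centre of its underside.
- plaster_block: Bystander: small white hexagonal plaster block, 38 mm across flats, 26 mm high, loose; origin at the centre of its underside.
- grey_cup: Bystander: open grey plastic cup, 68 mm in diameter, 55 mm high, loose; origin at the centre of its underside.
There are look-alikes about, which are no part of the job. What is shaped like the part that bears casting_mid but pink or red is not meant.

How it is judged:
By the outcome, as a careful person would: the job done as asked, in the order asked, and still so for the second after the job is handed in, with the robot touching nothing.
It also fails if it takes over 51 s, if anything falls off the work surface, if the arm or the gripper's body presses on something with over 40 N, if the wrist force passes 120 N, or if a joint passes its speed limit or range.

## Robot

A 7-joint arm with a two-finger parallel gripper is mounted at the origin on the work surface. World frame = base frame: x ahead of the robot, y to its left, z up, the work surface at z = 0. Lengths are in mm, angles in rad, forces in N, time in s.
With the tool pointing down it reaches from about 400 to 900 mm from the base axis. Payload 5.5 kg.
Tool frame: the origin (TCP) lies at the very end of the fingers, on their centre line; the grasp point (between the pads) lies 19 mm behind it; z points along the fingers, y is the line along which they close (so a half turn about z gives the same grasp; the last joint's range is limited). The gripper opens to 92 mm and grips with 3 to 60 N. Pads are 19 mm wide; open, the fingers measure 130 mm over their backs; the gripper's body (75 mm by 190 mm) begins 47 mm behind the grasp point.
Start: joints at [1.603, 0.501, -0.427, 1.55, 0.221, 1.138, -0.21], TCP at [148.726, -632.756, 226.729] pointing down, gripper open.
Joint ranges: [-2.88, 2.88], [-0.31, 2.03], [-1.54, 1.56], [0.2, 2.42], [-1.41, 4.55], [0.19, 2.02], [-2.57, 2.57]. Speed limits (rad/s): [2.57, 2.57, 3.14, 3.14, 3.14, 3.14, 3.14].

## Interface

Orientations are given as a rotation vector (axis times angle).
In Python, from rig import robot gives the robot as it stands.
- The arm moves only by the shell command python3 -m inch 'ROWS' [FORCE]. ROWS is JSON, one flat list of numbers, 7 for each row, row after row: the shift along the tool's x, y, z in cm, then the turn, a rotation vector about the tool's x, y, z in rad, then the finger opening in cm, from 0 to 9.18. In form: [tx, ty, tz, ax, ay, az, hand, tx, ty, tz, ax, ay, az, hand, ...]. A call has 1 to 20 rows; each row shifts and turns the commanded pose from where the row before left it, along the tool's axes as they then stand; what a row does not reach is not made up. A row lasts 1/10 s, in which the tool goes at most 50 mm and 8.59 degrees, less where a joint would pass 70% of its speed; a pose out of reach is approached as far as the arm can. A call is refused whole if a number of a shift passes 5 or a number of a turn 0.15, either way. A call with a gripper value outside its range is refused whole. The fingers move at their own pace and stop on an object; FORCE is the grip in N (left out, the last holds). Time passes only in rows, so rows that do not move let the fingers close. It gives the time, the measured TCP pose, the force, the opening and the grip force at its end, in the units of the state.
- robot.observe(): the state, without advancing time (a new reading comes with each control period).
- robot.camera(name): name is "scene" or "top" or "wrist"; returns a dict with "color" (384x512x3 uint8, red, green, blue), "fx", "fy", "cx", "cy" (pixels), "extrinsics" (4x4, takes a point from world to camera coordinates). Camera axes: x right, y up, looking along -z (the intrinsics and any distortion apply to the point x, -y, -z); pixel columns grow to the right and rows downward; lengths in mm; the calibration is good to about 2 mm. A picture is of the moment at which its call begins. There is no depth.
- robot.finish_job(): hands the job in; it is judged then, once.
Trained networks look in the newest picture that a camera, given by its name, has taken for a name from the list of things; names that differ only in an ending like _2 or _b are one class to them, and where a whole thing is asked for, a point or a joint stands for the part that bears it (a point fixed in the world has none). Each returns a list of dicts, best first, with "confidence" (0 to 1); they miss things now and then, are a little off and sometimes report something else, mostly with a low value. They report only what shows in the picture. A call takes as long as a camera call. They do not tell look-alikes from the thing itself.
- robot.regions_of(camera, target): "mask" (384x512 bool, what is visible of it) and "box" ([left, top, width, height] in pixels, round what is visible of it).
The state is a dict: "t": time; "joint_positions": joint angles; "dq": joint speeds; "effort": joint torques, N m; "tcp_pos": TCP position; "eef_rot": TCP orientation; "ft_force": force on the tool from outside, world axes, zero at the start; "wrist_torque": the same for the moment, N m; "gripper_width": finger opening in mm; "gripper_force": force on a finger pad.
Only numpy, scipy, OpenCV 4.12 (cv2) and the standard library are available. Lean on these libraries where they do the work, as an engineer would, in place of code of your own. Each camera call takes 0.05 s, during which the arm holds its last target. There are 200 camera calls.

## Working session

There is one attempt and no reset: what is moved stays moved. The work goes in short steps, Python scripts to look and compute and a shell command to move; the robot and the scene stay as the last step left them, time stands still between calls to the robot, and variables do not carry over. Pictures are saved under pics/ and viewed, at most 10 in all, crops included, and the job is handed in when it is done.

```bash
ls; mkdir -p pics
cat > h.py <<'E'
import numpy as np, cv2
from rig import robot
def ray(c,u,v):
    E=np.array(c["extrinsics"]);R=E[:3,:3];t=E[:3,3]
    d=np.array([(u-c["cx"])/c["fx"],-(v-c["cy"])/c["fy"],-1.]);return -R.T@t,R.T@d
def atz(c,u,v,z):
    o,d=ray(c,u,v);return o+d*(z-o[2])/d[2]
def proj(c,p):
    E=np.array(c["extrinsics"]);q=E[:3,:3]@np.array(p)+E[:3,3]
    return c["cx"]+c["fx"]*q[0]/-q[2], c["cy"]-c["fy"]*q[1]/-q[2]
E
python3 - <<'E'
from h import *
ims=[]
for n in("scene","top"):
    c=robot.camera(n);ims.append(c["color"][:,:,::-1]);print({k:v for k,v in c.items() if k!="color"})
    for t,z in(("plunger_top",92),("boss_mid",60),("table_top",66.5),("casting_mid",109),("index_base",50),("glass_bottle",60),("glue_bottle",60),("plaster_block",26),("grey_cup",55)):
        for r in robot.regions_of(n,t)[:3]:
            b=r["box"];m=np.argwhere(r["mask"]).mean(0)[::-1]
            print(n,t,round(r["confidence"],2),b,m.round(1),atz(c,*m,z).round(0))
for n,i in zip(("scene","top"),ims): cv2.imwrite(f"pics/{n}0.png",cv2.resize(i,(768,576)))
s=robot.observe();print(s["t"],s["eef_rot"],s["gripper_width"])
E
```

```text
pics
{'fx': 369.00676399136955, 'fy': 369.00676399136955, 'cx': 252.8569504677445, 'cy': 194.90790862113806, 'extrinsics': array([[-6.65146397e-01,  7.46553062e-01,  1.54530206e-02,
         3.88078172e+02],
       [-3.90390041e-01, -3.65312819e-01,  8.45069323e-01,
         1.19287237e+02],
       [ 6.36534277e-01,  5.56062110e-01,  5.34433386e-01,
        -1.24224299e+03],
       [ 0.00000000e+00,  0.00000000e+00,  0.00000000e+00,
         1.00000000e+00]])}
scene boss_mid 0.8 [203.5, 165.2, 66.4, 55.0] [236.6 201.6] [554. -81.  60.]
scene table_top 0.77 [201.2, 161.3, 66.8, 63.9] [236.  201.7] [562. -75.  66.]
scene casting_mid 0.74 [267.4, 166.0, 28.3, 24.9] [280.6 175.5] [447. -31. 109.]
scene casting_mid 0.72 [181.8, 163.0, 24.4, 24.9] [195.5 174.1] [ 587. -190.  109.]
scene casting_mid 0.69 [221.0, 176.5, 30.3, 32.9] [234.5 192.9] [584. -58. 109.]
scene index_base 0.6 [183.5, 162.6, 99.6, 82.9] [234.8 210.9] [575. -67.  50.]
scene glass_bottle 0.82 [282.7, 199.9, 28.6, 56.3] [296.6 228.6] [541.  91.  60.]
scene glue_bottle 0.67 [313.8, 185.8, 11.1, 46.3] [317.7 209.4] [446.  8
[... 1353 characters left out ...]
_mid 0.92 [284.2, 292.4, 37.7, 34.5] [300.  308.6] [ 331. -111.  109.]
top index_base 0.9 [233.6, 149.5, 100.1, 117.3] [283.6 203.3] [550. -85.  50.]
top glass_bottle 0.84 [194.3, 190.2, 29.0, 33.3] [206.3 208.5] [533.  87.  60.]
top glass_bottle 0.2 [198.2, 243.7, 24.6, 21.4] [209.4 253.8] [435.  77.  60.]
top glue_bottle 0.71 [198.3, 244.3, 23.7, 19.5] [209.6 253.2] [436.  76.  60.]
top glue_bottle 0.2 [251.9, 163.6, 66.7, 105.4] [286.2 207.4] [539. -89.  60.]
top plaster_block 0.6 [297.1, 134.6, 17.4, 15.8] [305.4 141. ] [ 707. -141.   26.]
top grey_cup 0.58 [338.9, 148.7, 28.4, 30.2] [354.1 164.5] [ 643. -248.   55.]
1.0 [-3.12067304e+00 -3.61803554e-01 -2.06034742e-05] 91.72883290698496
```

View pics/top0.png

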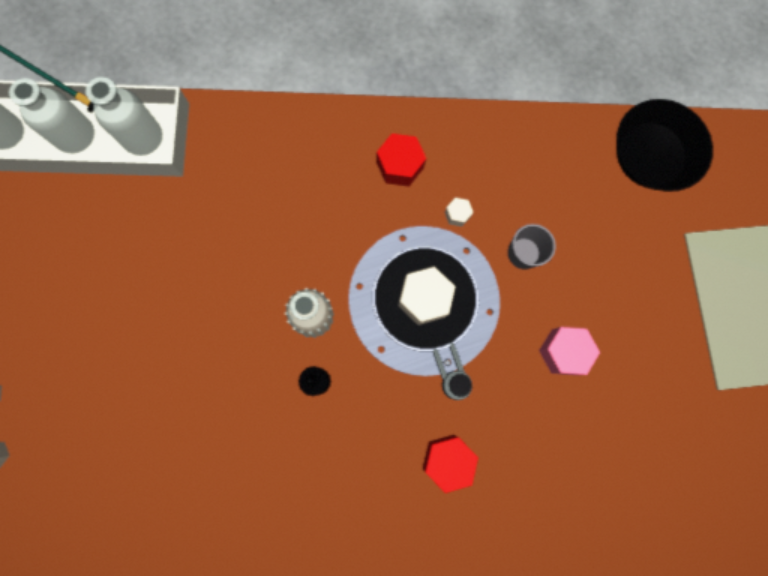

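View pics/scene0.png

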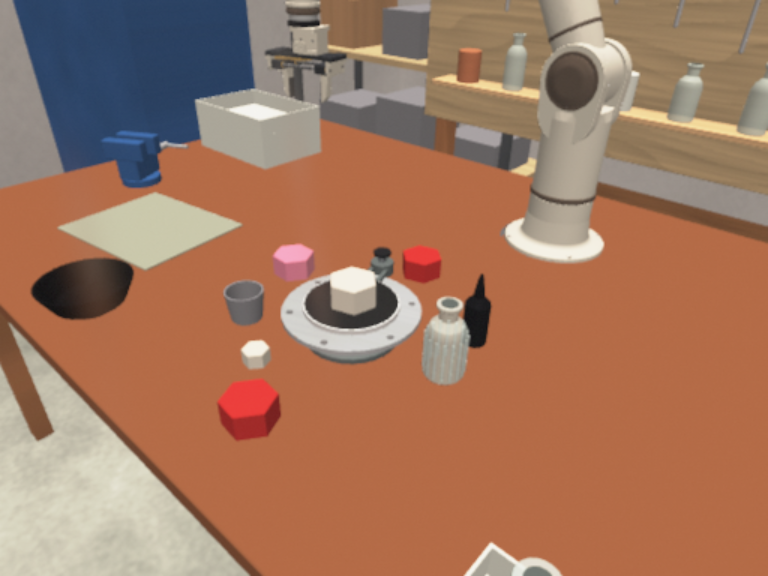

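Top view, at 1.5x scale: the white casting on the turntable is at (427,295). The look-alikes are red (401,158), red (451,463) and pink (573,352), and they aren't meant because the casting is white. The black cap is at (458,385) on the grey fork. The black dot at (314,380) is the glue bottle, since it's not on a fork and the scene view shows its nozzle. The cap has to move right and then up. I'll measure the geometry precisely and confirm the cap in one enlarged crop.

```bash
cat > meas.py <<'E'
from h import *
from scipy.optimize import least_squares
def circ(p,r,z,n=72):
    a=np.linspace(0,2*np.pi,n,endpoint=False);return [(p[0]+r*np.cos(t),p[1]+r*np.sin(t),z) for t in a]
def fitc(c,mask,r,z,p0):
    # match filled projected circle to hull of mask (IoU-like via hull centroid)
    pts=np.argwhere(mask)[:,::-1].astype(np.float32);h=cv2.convexHull(pts)
    (x,y),_,_=cv2.fitEllipse(h);e=np.array([x,y])
    def f(p):
        q=np.array([proj(c,s) for s in circ(p,r,z)],np.float32);return np.array(cv2.fitEllipse(q)[0])-e
    return least_squares(f,p0).x
def comp(m,u,v):
    n,l=cv2.connectedComponents(m.astype(np.uint8));return l==l[int(v),int(u)]
def cap(c,p0):
    d=c["color"].max(2)<60
    u,v=proj(c,(*p0,92));u,v=int(u),int(v);w=np.zeros_like(d);w[max(v-22,0):v+22,max(u-22,0):u+22]=1
    n,l,st,ce=cv2.connectedComponentsWithStats((d&w).astype(np.uint8));
    k=1+np.argmax(st[1:,4]);return l==k,ce[k],st[k]
E
python3 - <<'E'
from meas import *
c=robot.camera("top");im=c["color"]
r=robot.regions_of("top","index_base")[0]
print("base",fitc(c,comp(r["mask"],245,200),114,53,[550,-85]).round(1))
d=im.max(2)<60
m=comp(d,262,200);print(m.sum());ax=fitc(c,m,79,66.5,[550,-85]);print("table",ax.round(1))
k,ce,st=cap(c,(433,-128));p=atz(c,*ce,92);print("cap",ce,st,p.round(1),"r",np.linalg.norm(p[:2]-ax),np.degrees(np.arctan2(*(p[:2]-ax)[::-1])))
print("exp size",346*32/850)
c2=robot.camera("scene");k,ce,st=cap(c2,(433,-128));print("scene cap",ce,st,atz(c2,*ce,92).round(1),"pred",proj(c2,p))
m=comp(c2["color"].max(2)<60,215,205);print(m.sum(),"table scene",fitc(c2,m,79,66.5,[550,-85]).round(1))
g=im[130:290,190:400,::-1].copy();cv2.imwrite("pics/crop1.png",cv2.resize(g,None,fx=3.6,fy=3.6,interpolation=2))
E
```

```text
base [550. -85.]
2279
table [550. -85.]
cap [306.54268293 256.37804878] [300 250  14  14 164] [ 432.7 -128.    92. ] r 124.95417689716243 -159.87464734333224
exp size 13.025882352941176
scene cap [254.41176471 168.47058824] [250 166  10   6  51] [ 440.4 -123.8   92. ] pred (np.float64(255.15324186682656), np.float64(166.96498579157898))Traceback (most recent call last):
  File "<stdin>", line 10, in <module>
  File "meas.py", line 8, in fitc
    (x,y),_,_=cv2.fitEllipse(h);e=np.array([x,y])
              ~~~~~~~~~~~~~~^^^
cv2.error: OpenCV(4.12.0) /io/opencv/modules/imgproc/src/shapedescr.cpp:361: error: (-201:Incorrect size of input array) There should be at least 5 points to fit the ellipse in function 'fitEllipseNoDirect'
```

```bash
sed -i 's/return least_squares(f,p0).x/return least_squares(f,p0,diff_step=1e-2).x/' meas.py
python3 - <<'E'
from meas import *
c=robot.camera("top");im=c["color"]
r=robot.regions_of("top","index_base")[0]
print("base",fitc(c,comp(r["mask"],245,200),114,53,[550,-85]).round(1))
d=im.max(2)<60
m=comp(d,262,200);ax=fitc(c,m,79,66.5,[550,-85]);print("table",ax.round(1))
k,ce,st=cap(c,(433,-128));p=atz(c,*ce,92);print("cap",p.round(1),"r",np.linalg.norm(p[:2]-ax),np.degrees(np.arctan2(*(p[:2]-ax)[::-1])))
x=robot.regions_of("top","casting_mid")
for q in x[:4]: print(q["box"])
for u,v in ((402,238),(466,250),(359,286),(381,349),(490,312)):
    q=atz(c,u/1.5,v/1.5,53)[:2]-ax;print("hole",np.linalg.norm(q),np.degrees(np.arctan2(q[1],q[0])))
g=im[130:290,190:400,::-1].copy();cv2.imwrite("pics/crop1.png",cv2.resize(g,None,fx=3.6,fy=3.6,interpolation=2))
E
```

```text
base [543.3 -88.8]
table [559.6 -82.3]
cap [ 432.6 -127.9   92. ] r 134.9474305386626 -160.24343740445224
[267.3, 178.2, 34.4, 35.2]
[250.2, 85.6, 35.1, 36.5]
[361.7, 219.9, 36.2, 29.9]
[282.3, 289.2, 36.7, 39.8]
hole 98.98542722151086 20.030782297685523
hole 100.20523087058574 -40.21369842660143
hole 99.42243452991605 80.32059092540652
hole 99.76248277642141 140.48015305243186
hole 101.55940537632824 -100.64439831728676
```

View pics/crop1.png

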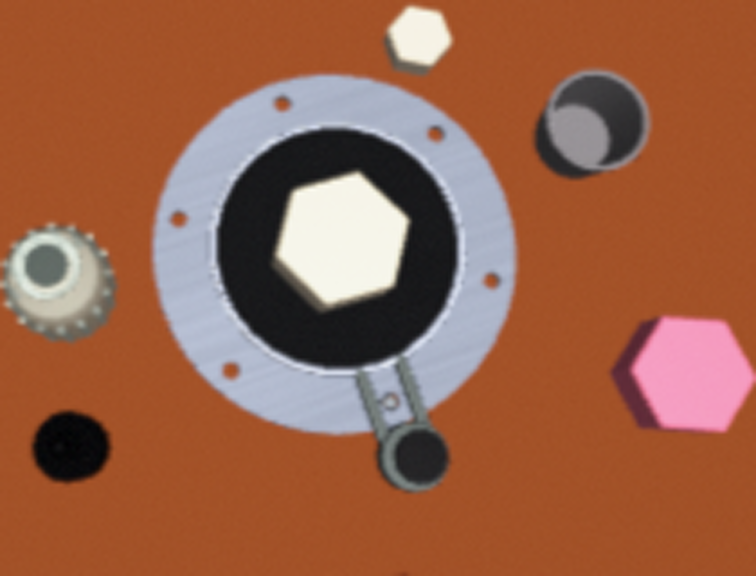

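The crop confirms the target: white casting at (342,240) on the black top, cap at (420,455) on the fork. The axis is at (559.6, -82.3) and the cap at (432.6, -127.9), with r = 134.95 mm as described. The next position is at -100.2°, where the cap would be at (536, -215). Moving above the cap with the fingers closed.

```bash
python3 -m inch '[2.8,-3.05,0.5,0,0,0,0, 2.8,-3.05,0.5,0,0,0,0, 2.8,-3.05,0.5,0,0,0,0, 2.8,-3.05,0.5,0,0,0,0, 2.8,-3.05,0.5,0,0,0,0, 2.8,-3.05,0.5,0,0,0,0, 2.8,-3.05,0.5,0,0,0,0, 2.8,-3.05,0.5,0,0,0,0, 2.8,-3.05,0.5,0,0,0,0, 2.8,-3.05,0.5,0,0,0,0, 2.8,-3.05,0.5,0,0,0,0, 2.8,-3.05,0.5,0,0,0,0, 2.8,-3.05,0.5,0,0,0,0, 2.8,-3.05,0.5,0,0,0,0, 0,0,0,0,0,0,0]' 20; python3 -m inch '[0,0,0,0,0,-0.145,0, 0,0,0,0,0,-0.145,0, 0,0,0,0,0,-0.145,0, 0,0,0,0,0,-0.145,0, 0,0,0,0,0,-0.145,0, 0,0,0,0,0,-0.145,0, 0,0,0,0,0,0,0]'
cat > st.py <<'E'
from h import *
from scipy.spatial.transform import Rotation as Ro
import sys
AX=np.array([559.6,-82.3])
def polar(r,deg,z): a=np.radians(deg);return np.array([AX[0]+r*np.cos(a),AX[1]+r*np.sin(a),z])
def to(*pts):
    s=robot.observe();R=Ro.from_rotvec(s["eef_rot"]).as_matrix();p=np.array(s["tcp_pos"])
    print(s["t"],p.round(1),"toolx",R[:,0].round(3),"z",R[:,2].round(3),"f",np.round(s["ft_force"],1),"w",round(s["gripper_width"],1))
    for q in pts: print(np.round(q,1),"step cm",(R.T@(np.array(q)-p)/10).round(2));p=np.array(q)
E
python3 -c "
from st import *
to((432.6,-127.9,100));print(robot.observe()['joint_positions'])"
```

```text
t: 2.8
tcp_pos: [435.4, -121.4, 157.1]
eef_rot: [-3.117, -0.376, -0.005]
ft_force: [-0.1, -0.1, 0.6]
gripper_width: 0.5
gripper_force: 0.0
t: 3.5
tcp_pos: [432.4, -128.0, 156.8]
eef_rot: [-2.677, -1.644, 0.0]
ft_force: [0.3, -0.4, -0.0]
gripper_width: 0.2
gripper_force: 0.0
3.5 [ 432.4 -128.   156.8] toolx [ 0.452  0.892 -0.   ] z [-0. -0. -1.] f [ 0.3 -0.4 -0. ] w 0.2
[ 432.6 -127.9  100. ] step cm [0.02 0.01 5.68]
[ 1.01016156  0.32756306 -0.89871187  2.08666498  0.33434391  0.8746414
 -0.55044849]
```

```bash
python3 -m inch '[0,0,2,0,0,0,0, 0,0,2,0,0,0,0, 0,0,2,0,0,0,0, 0,0,0.4,0,0,0,0, 0,0,0.4,0,0,0,0, 0,0,0.3,0,0,0,0, 0,0,0.3,0,0,0,0, 0,0,0.2,0,0,0,0, 0,0,0,0,0,0,0]'
python3 -c "
from st import *
to(polar(135,-160.2,80),*[polar(135,-160.2+5*k,80) for k in range(1,8)])"
```

```text
t: 4.4
tcp_pos: [432.5, -127.9, 81.4]
eef_rot: [2.678, 1.641, -0.001]
ft_force: [-4.1, -0.4, 6.8]
gripper_width: 0.7
gripper_force: 3.6
4.4 [ 432.5 -127.9   81.4] toolx [ 0.454  0.891 -0.001] z [-0.    -0.001 -1.   ] f [-4.1 -0.4  6.8] w 0.7
[ 432.6 -128.    80. ] step cm [-0.    0.01  0.14]
[ 437.1 -138.9   80. ] step cm [-0.77  0.89  0.  ]
[ 442.5 -149.4   80. ] step cm [-0.69  0.96  0.  ]
[ 448.7 -159.3   80. ] step cm [-0.6   1.01  0.  ]
[ 455.9 -168.7   80. ] step cm [-0.51  1.06  0.  ]
[ 463.8 -177.4   80. ] step cm [-0.42  1.1   0.  ]
[ 472.5 -185.4   80. ] step cm [-0.32  1.13  0.  ]
[ 481.8 -192.6   80. ] step cm [-0.22  1.16  0.  ]
```

```bash
python3 -m inch '[0,0,0.2,0,0,0,0, 0,0,0,0,0,0,0, -0.4,0.4,0,0,0,0,0, -0.38,0.47,0,0,0,0,0, -0.35,0.48,0,0,0,0,0, -0.34,0.48,0,0,0,0,0, -0.31,0.5,0,0,0,0,0, -0.29,0.51,0,0,0,0,0, -0.26,0.53,0,0,0,0,0, -0.25,0.53,0,0,0,0,0, 0,0,0,0,0,0,0]'
python3 - <<'E'
from st import *
from meas import cap
to()
c=robot.camera("wrist");cv2.imwrite("pics/w1.png",c["color"][:,:,::-1])
c=robot.camera("top");g=c["color"][150:290,230:380,::-1];cv2.imwrite("pics/t1.png",np.hstack([cv2.resize(g,(450,420)),cv2.resize(cv2.imread("pics/w1.png")[:,:],(350,420))]))
E
```

```text
t: 5.5
tcp_pos: [458.2, -169.6, 80.5]
eef_rot: [2.676, 1.639, 0.004]
ft_force: [-0.9, -1.5, 6.6]
gripper_width: 0.3
gripper_force: 3.7
5.5 [ 458.2 -169.6   80.5] toolx [ 0.454  0.891 -0.   ] z [ 0.004 -0.002 -1.   ] f [-0.9 -1.5  6.6] w 0.3
```

View pics/t1.png

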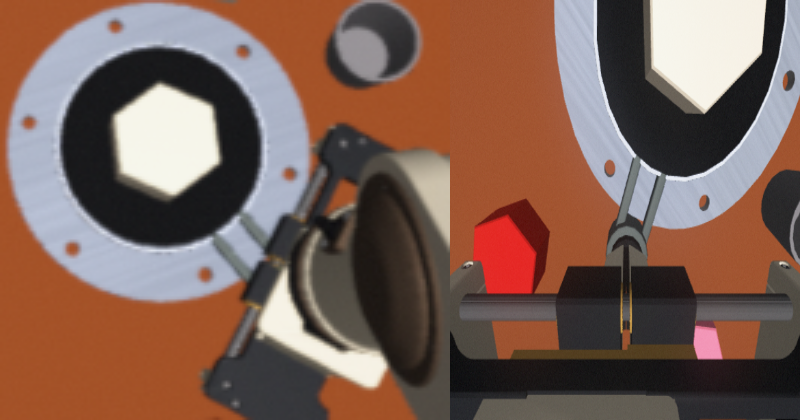

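The cap has followed the fingertips for about 21°, and the forked bars in the left half (top camera) have turned away from the starting hole at (205,273). Dragging on to about 48°, then lifting so the pin rides under the plate.

```bash
python3 -c "
from st import *
to(*[polar(134.5,-139.3+3*k,80) for k in range(1,10)])"
```

```text
5.6 [ 458.  -169.4   80.5] toolx [ 0.454  0.891 -0.   ] z [ 0.004 -0.002 -1.   ] f [-0.6 -0.7  7.5] w 0.4
[ 462.4 -175.2   80. ] step cm [-0.32  0.65  0.06]
[ 467.4 -180.2   80. ] step cm [-0.22  0.67  0.  ]
[ 472.6 -184.9   80. ] step cm [-0.18  0.68  0.  ]
[ 478.1 -189.3   80. ] step cm [-0.14  0.69  0.  ]
[ 483.8 -193.4   80. ] step cm [-0.11  0.7   0.  ]
[ 489.7 -197.2   80. ] step cm [-0.07  0.7   0.  ]
[ 495.8 -200.7   80. ] step cm [-0.03  0.7   0.  ]
[ 502.1 -203.9   80. ] step cm [0.  0.7 0. ]
[ 508.6 -206.7   80. ] step cm [0.04 0.7  0.  ]
```

```bash
python3 -m inch '[-0.3,0.65,0,0,0,0,0, -0.22,0.67,0,0,0,0,0, -0.18,0.68,0,0,0,0,0, -0.14,0.69,0,0,0,0,0, -0.11,0.7,0,0,0,0,0, -0.07,0.7,0,0,0,0,0, -0.03,0.7,0,0,0,0,0, 0,0.7,0,0,0,0,0, 0.04,0.7,0,0,0,0,0, 0,0,0,0,0,0,0, 0,0,-0.5,0,0,0,0, 0,0,-2,0,0,0,0, 0,0,-3.5,0,0,0,0]'
python3 -c "
from st import *
to()"; python3 -m inch '[0,-4,-1,0,0,0,0, 0,-4,0,0,0,0,0, 0,-4,0,0,0,0,0, 0,0,0,0,0,0,0]'
python3 - <<'E'
from st import *
to()
c=robot.camera("wrist");a=cv2.resize(c["color"][:,:,::-1],(400,300))
c=robot.camera("top");g=c["color"][150:290,220:380,::-1];cv2.imwrite("pics/t2.png",np.hstack([cv2.resize(g,(400,350))[:300],a]))
E
```

```text
t: 6.9
tcp_pos: [505.4, -204.8, 138.3]
eef_rot: [-2.676, -1.641, 0.001]
ft_force: [0.4, -0.8, -0.6]
gripper_width: 0.8
gripper_force: 0.0
6.9 [ 505.4 -204.8  138.3] toolx [0.454 0.891 0.001] z [-0.002  0.002 -1.   ] f [ 0.4 -0.8 -0.6] w 0.8
t: 7.3
tcp_pos: [394.0, -148.9, 148.2]
eef_rot: [-2.676, -1.644, 0.009]
ft_force: [0.3, -0.1, -0.0]
gripper_width: 0.6
gripper_force: 0.0
7.3 [ 394.  -148.9  148.2] toolx [ 0.452  0.892 -0.004] z [-0.005 -0.002 -1.   ] f [ 0.3 -0.1 -0. ] w 0.6
```

View pics/t2.png

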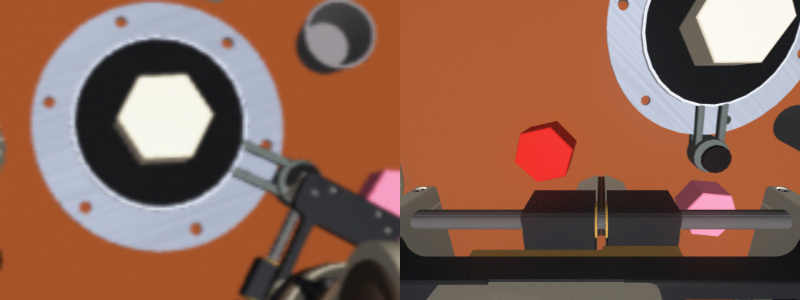

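Left half (top camera): the table has turned and the fork sits just short of the next hole, which is at (266,145) there. The cap is partly hidden at (297,172). Right half (wrist camera): the cap is at (713,158) and clear of the fingers. I'll compute the cap's angle and then push the boss from behind.

Run:
```python
from st import *
c=robot.camera("wrist");p=atz(c,400.6,202,84);q=p[:2]-AX;th=np.degrees(np.arctan2(q[1],q[0]));print(p.round(1),np.linalg.norm(q),th)
b=polar(135,th,58);a=np.radians(th);t=np.array([-np.sin(a),np.cos(a),0])
to(b-58*t+[0,0,90],b-58*t,b-40*t)
def push(d): 
    A=np.radians(d);return polar(135,d,58)-40*np.array([-np.sin(A),np.cos(A),0])
to(*[push(d) for d in (th,-112,-108,-104,-100)])
```

```text
[ 511.7 -207.    84. ] 133.5870554151527 -110.996476494444
7.45 [ 400.7 -151.6  149.7] toolx [ 0.454  0.891 -0.   ] z [ 0.003 -0.002 -1.   ] f [ 1.7 -0.1 -0.2] w 0.3
[ 457.1 -187.6  148. ] step cm [-0.65  6.65  0.19]
[ 457.1 -187.6   58. ] step cm [ 0.   -0.03  9.  ]
[ 473.9 -194.    58. ] step cm [0.19 1.79 0.01]
7.45 [ 400.7 -151.6  149.7] toolx [ 0.454  0.891 -0.   ] z [ 0.003 -0.002 -1.   ] f [ 1.7 -0.1 -0.2] w 0.3
[ 473.9 -194.    58. ] step cm [-0.46  8.41  9.2 ]
[ 471.9 -192.5   58. ] step cm [ 0.05 -0.24 -0.  ]
[ 479.8 -198.3   58. ] step cm [-0.16  0.97  0.  ]
[ 488.1 -203.6   58. ] step cm [-0.09  0.98  0.  ]
[ 496.8 -208.3   58. ] step cm [-0.03  0.98  0.  ]
```

```bash
python3 -m inch '[-0.3,3.3,0,0,0,0,0, -0.3,3.3,0,0,0,0,0, 0,0,3,0,0,0,0, 0,0,3,0,0,0,0, 0,0,3,0,0,0,0, 0,0,0.1,0,0,0,0, 0,0,0,0,0,0,0]'; python3 -m inch '[0,0.4,0,0,0,0,0, 0,0.4,0,0,0,0,0, 0,0.4,0,0,0,0,0, 0,0.3,0,0,0,0,0, 0,0.3,0,0,0,0,0, 0,0.3,0,0,0,0,0, 0,0.3,0,0,0,0,0, 0,0,0,0,0,0,0]'
python3 - <<'E'
from st import *
to()
c=robot.camera("wrist");a=cv2.resize(c["color"][:,:,::-1],(400,300))
c=robot.camera("top");g=c["color"][150:270,220:380,::-1];cv2.imwrite("pics/t3.png",np.hstack([cv2.resize(g,(400,300))[:300],a]))
E
```

```text
t: 8.15
tcp_pos: [456.5, -185.8, 57.7]
eef_rot: [-2.677, -1.643, -0.001]
ft_force: [0.4, -0.2, -0.7]
gripper_width: 0.7
gripper_force: 0.0
t: 8.95
tcp_pos: [477.2, -197.1, 57.7]
eef_rot: [2.677, 1.643, 0.0]
ft_force: [-0.0, -0.6, -0.2]
gripper_width: 0.5
gripper_force: 0.1
8.95 [ 477.2 -197.1   57.7] toolx [0.453 0.892 0.   ] z [ 0. -0. -1.] f [-0.  -0.6 -0.2] w 0.5
```

View pics/t3.png

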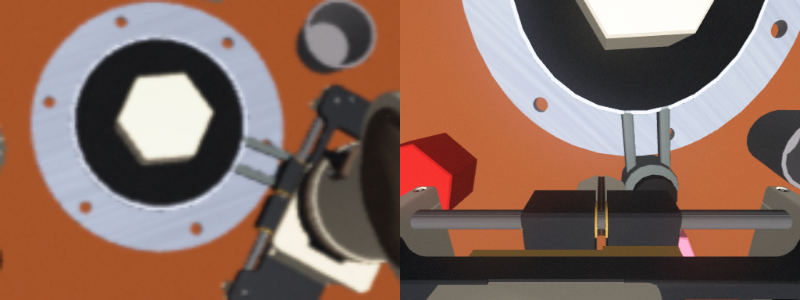

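The fingers are just behind the boss (wrist view (650,180)) with no contact yet. The next hole is still at the fork's far edge. Pushing slowly.

```bash
python3 -m inch '[0,0.2,0,0,0,0,0, 0,0.2,0,0,0,0,0, 0,0.2,0,0,0,0,0, 0,0.2,0,0,0,0,0, 0,0.2,0,0,0,0,0, 0,0.2,0,0,0,0,0, 0,0.2,0,0,0,0,0]'
python3 -m inch '[0,0.15,0,0,0,0,0, 0,0.15,0,0,0,0,0, 0,0,0,0,0,0,0]'
python3 -m inch '[0,0.15,0,0,0,0,0, 0,0.15,0,0,0,0,0, 0,0,0,0,0,0,0]'
python3 - <<'E'
from st import *
to()
c=robot.camera("wrist");a=c["color"][:,150:,::-1];a=cv2.resize(a,(480,509))
cv2.imwrite("pics/t4.png",a)
E
```

```text
t: 9.75
tcp_pos: [489.5, -203.1, 57.7]
eef_rot: [-2.677, -1.643, -0.0]
ft_force: [-2.2, 1.9, 0.7]
gripper_width: 0.7
gripper_force: 1.6
t: 10.05
tcp_pos: [493.2, -205.1, 58.0]
eef_rot: [2.676, 1.642, 0.002]
ft_force: [-0.2, 0.3, 0.1]
gripper_width: 0.7
gripper_force: 0.0
t: 10.35
tcp_pos: [495.3, -206.4, 57.9]
eef_rot: [2.677, 1.642, 0.001]
ft_force: [0.2, -0.9, 0.6]
gripper_width: 0.2
gripper_force: 0.0
10.35 [ 495.3 -206.4   57.9] toolx [0.453 0.891 0.   ] z [ 0.001 -0.    -1.   ] f [ 0.2 -0.9  0.6] w 0.2
```

View pics/t4.png

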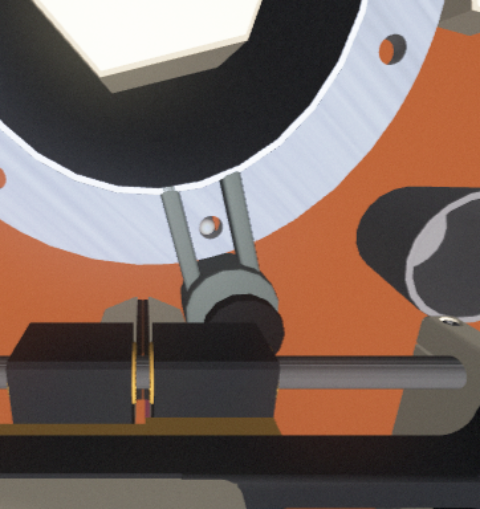

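The pin's bright tip shows in the hole between the fork bars at (209,227), and the contact force has dropped to zero, so the pin has snapped in. Backing off to verify.

```bash
python3 -m inch '[0,-1.5,0,0,0,0,0, 0,-3,0,0,0,0,0, 0,0,-4,0,0,0,0, 0,0,-5,0,0,0,0, 0,-4,-5,0,0,0,0, 0,-5,0,0,0,0,0, -2,-5,0,0,0,0,0, -3,-4,0,0,0,0,0, -2,-4,0,0,0,0,0, -2,-4,0,0,0,0,0, 0,0,0,0,0,0,0]'
python3 - <<'E'
from meas import *
from st import *
to()
c=robot.camera("top");p0=polar(135,-100.2,92)
k,ce,st=cap(c,p0[:2]);print(ce,st)
for z in (92,84): p=atz(c,*ce,z);q=p[:2]-AX;print("top z",z,p.round(1),np.linalg.norm(q),np.degrees(np.arctan2(q[1],q[0])))
for t in("glass_bottle","glue_bottle","plaster_block","grey_cup","casting_mid"):
    for r in robot.regions_of("top",t)[:2]: print(t,round(r["confidence"],2),np.round(r["box"],1),np.argwhere(r["mask"]).mean(0)[::-1].round(1))
g=c["color"][150:270,220:360,::-1]
c2=robot.camera("scene");print("scene pred 92/84",proj(c2,p0),proj(c2,polar(135,-100.2,84)))
g2=c2["color"][130:230,190:307,::-1]
cv2.imwrite("pics/t5.png",np.hstack([cv2.resize(g,(400,343)),cv2.resize(g2,(400,343))]))
E
```

```text
t: 11.5
tcp_pos: [204.3, -158.3, 192.7]
eef_rot: [-2.673, -1.633, 0.003]
ft_force: [-0.1, 0.0, 0.1]
gripper_width: 0.4
gripper_force: 0.0
11.5 [ 204.3 -158.3  192.7] toolx [0.456 0.89  0.003] z [-0.007  0.007 -1.   ] f [-0.1  0.   0.1] w 0.4
[345.41290323 209.30967742] [339 203  14  14 155]
top z 92 [ 533.3 -213.2   92. ] 133.48042190825387 -101.35337919731633
top z 84 [ 534.4 -215.6   84. ] 135.62921573871174 -100.69688532652762
glass_bottle 0.55 [192.6 190.5  29.7  35.3] [206.5 208.6]
glue_bottle 0.88 [197.6 242.3  23.7  21.1] [209.6 253.6]
plaster_block 0.72 [298.  133.8  16.5  17.2] [305.7 141.1]
grey_cup 0.7 [338.9 148.1  28.7  30.7] [354.5 164.1]
casting_mid 0.97 [360.  218.8  39.3  32.9] [379.5 233.8]
casting_mid 0.84 [280.3 291.3  43.8  35.9] [300.  308.6]
scene pred 92/84 (np.float64(204.4597927775461), np.float64(169.65241108173856)) (np.float64(204.6250599779337), np.float64(172.31905553649017))
```

View pics/t5.png

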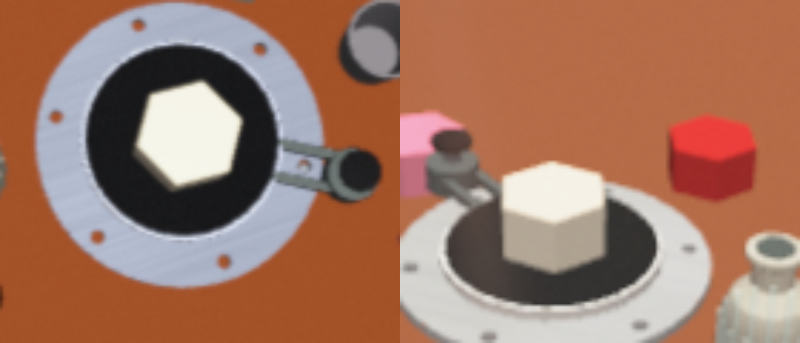

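Left (top camera): the fork points at the next hole and the pin shows in it at (303,165). The casting has ridden round with the table. Right (scene camera): the cap is at (452,140) above the boss at (452,175). The bystanders haven't moved. I'll check the cap's height with both cameras before handing in.

Run:
```python
from meas import *
from st import *
def tri(cs,ps):
    A=[];b=[]
    for c,p in zip(cs,ps):
        o,d=ray(c,*p);d/=np.linalg.norm(d);M=np.eye(3)-np.outer(d,d);A.append(M);b.append(M@o)
    return np.linalg.lstsq(np.vstack(A),np.hstack(b),rcond=None)[0]
t=robot.camera("top");s=robot.camera("scene")
i0=[dict(t,color=cv2.resize(cv2.imread("pics/top0.png")[:,:,::-1],(512,384),interpolation=cv2.INTER_AREA)),dict(s,color=cv2.resize(cv2.imread("pics/scene0.png")[:,:,::-1],(512,384),interpolation=cv2.INTER_AREA))]
for lab,cs,ang in(("start",i0,-160.2),("now",[t,s],-100.2)):
    p0=polar(135,ang,90)[:2]
    for thr in(55,65,75):
        ps=[]
        for c in cs:
            d=c["color"].max(2)<thr;u,v=map(int,proj(c,(*p0,90)));w=np.zeros_like(d);w[v-12:v+12,u-12:u+12]=1
            n,l,st,ce=cv2.connectedComponentsWithStats((d&w).astype(np.uint8));k=1+np.argmax(st[1:,4]);ps.append(ce[k])
        x=tri(cs,ps);q=x[:2]-AX;print(lab,thr,np.round(ps,1).tolist(),x.round(1),"r",np.linalg.norm(q).round(1),"ang",np.degrees(np.arctan2(q[1],q[0])).round(2))
    u,v=map(int,proj(cs[1],(*p0,80)));c=cs[1]["color"][v-14:v+16,u-14:u+16,::-1]
    cv2.imwrite(f"pics/_{lab}.png",cv2.resize(c,(390,390),interpolation=cv2.INTER_CUBIC))
cv2.imwrite("pics/t6.png",np.hstack([cv2.imread("pics/_start.png"),cv2.imread("pics/_now.png")]))
```

```text
start 55 [[306.4, 256.3], [254.5, 168.5]] [ 433.1 -129.1   87. ] r 134.9 ang -159.71
start 65 [[306.5, 256.3], [254.5, 168.4]] [ 433.  -129.2   87.1] r 135.0 ang -159.65
start 75 [[306.4, 256.3], [254.5, 168.5]] [ 433.2 -129.2   87. ] r 134.8 ang -159.65Traceback (most recent call last):
  File "<stdin>", line 16, in <module>
    return _wrapfunc(a, 'argmax', axis=axis, out=out, **kwds)
    return bound(*args, **kwds)
ValueError: attempt to get argmax of an empty sequence
```

Run:
```python
from meas import *
from st import *
s=robot.camera("scene");cs=[cv2.resize(cv2.imread("pics/scene0.png"),(512,384),interpolation=cv2.INTER_AREA),s["color"][:,:,::-1].copy()]
out=[]
for im,a in zip(cs,(-160.2,-100.2)):
    u,v=map(int,np.round(proj(s,polar(135,a,80))));print(u,v,[np.round(proj(s,polar(135,a,z))[1],1) for z in(92,84,72,60)])
    print(im[v-10:v+12,u].tolist())
    out.append(cv2.resize(im[v-14:v+16,u-14:u+16],(390,390),interpolation=cv2.INTER_CUBIC))
cv2.imwrite("pics/t6.png",np.hstack(out))
```

```text
255 171 [np.float64(166.9), np.float64(169.6), np.float64(173.5), np.float64(177.3)]
[[70, 107, 180], [71, 107, 181], [69, 105, 177], [62, 88, 141], [54, 65, 92], [48, 48, 52], [48, 46, 49], [47, 46, 48], [47, 46, 47], [41, 40, 39], [41, 40, 40], [72, 72, 72], [89, 88, 88], [100, 101, 99], [114, 116, 113], [122, 125, 121], [116, 120, 115], [97, 100, 96], [91, 94, 90], [104, 108, 104], [116, 121, 115], [120, 124, 119]]
205 174 [np.float64(169.7), np.float64(172.3), np.float64(176.3), np.float64(180.2)]
[[83, 113, 188], [147, 144, 234], [184, 164, 245], [136, 122, 211], [60, 66, 87], [61, 66, 86], [61, 65, 85], [60, 65, 84], [61, 65, 85], [56, 61, 80], [63, 67, 84], [82, 84, 96], [90, 92, 102], [103, 107, 114], [118, 124, 128], [123, 127, 130], [104, 109, 113], [86, 91, 98], [102, 107, 111], [121, 125, 127], [119, 123, 125], [94, 99, 103]]
```

View pics/t6.png

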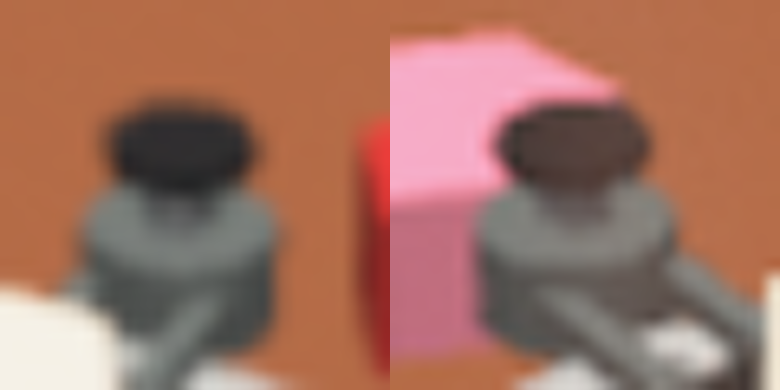

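The cap stands as high above the boss now (right, (572,145)) as at the start (left, (180,145)), so the plunger is fully up and the pin is locked in the next hole. Handing in.

```bash
python3 -c "
from rig import robot
print(robot.finish_job())"
```

```text
the job is handed in; nothing more can be done
None
```

The table is turned anticlockwise to the next hole and the camera views show the plunger fully back up with its pin locked there; the casting rode round with the table, the bystanders show no movement, and the job is handed in.

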